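# Back off a mill jar's clamp screw and swing the bar clear

## Robot

A 7-joint arm with a two-finger parallel gripper is mounted at the origin on the work surface. World frame = base frame: x ahead of the robot, y to its left, z up, the work surface at z = 0. Lengths are in m, angles in degrees, forces in N, time in s.
With the tool pointing down it reaches from about 0.425 to 0.875 m from the base axis. Payload 4.7 kg.
Tool frame: the origin (TCP) lies midway between the tips of the shut fingers; the grasp point (between the pads) lies env.grip_point_offset behind it (env.grip_point_offset is the distance from the TCP to the grasp point, in m); z points along the fingers, y is the line along which they close (so a half turn about z gives the same grasp; the last joint's range is limited). The gripper opens to 87 mm and grips with 3 to 60 N. Pads are 19 mm wide; open, the fingers measure 117 mm over their backs; the gripper's body (75 mm by 190 mm) begins 51 mm behind the grasp point.
Start: joints at [72.313, 18.392, -4.016, 83.108, 1.295, 78.541, -3.26], TCP at [0.206, -0.616, 0.223] pointing down, gripper open.
Joint ranges: [-163.93, 163.93], [-17.29, 119.83], [-79.2, 71.16], [3.27, 140.29], [-89.18, 269.18], [5.43, 117.66], [-154.24, 154.24]. Speed limits (degrees/s): [147.25, 147.25, 180, 180, 180, 180, 180].

## Interface

Orientations are given as [roll, pitch, yaw] about the fixed x, y, z axes, in that order (R = Rz(yaw) Ry(pitch) Rx(roll)).
In Python, from cell import env gives the robot as it stands.
- The arm moves only by the shell command python3 -m creep 'ROWS' [FORCE]. ROWS is a JSON object of lists of equal length, an entry for each row: "translation": the shift along the tool's x, y, z in units of 0.08 m (1.0 is 0.08 m), a list of three; "turn": the turn, a rotation vector about the tool's x, y, z in units of 180 degrees (1.0 is 180 degrees), a list of three; "grip": the opening, from 0 (shut) to 1 (fully open). In form: {"translation": [[x, y, z], ...], "turn": [[ax, ay, az], ...], "grip": [grip, ...]}. A call has 1 to 5 rows; each row shifts and turns the commanded pose from where the row before left it, along the tool's axes as they then stand; what a row does not reach is not made up. A row lasts 1/8 s, in which the tool goes at most 62.5 mm and 10.7 degrees, less where a joint would pass 70% of its speed; a pose out of reach is approached as far as the arm can. A call with a number of a shift or a turn outside -1 to 1 is refused whole. A call with a gripper value outside its range is refused whole. The fingers move at their own pace and stop on an object; FORCE is the grip in N (left out, the last holds). Time passes only in rows, so rows that do not move let the fingers close. It gives the time, the measured TCP pose, the force, the opening and the grip force at its end, in the units of the state.
- env.get_obs(): the state, without advancing time (a new reading comes with each control period).
- env.read_camera(name): name is "scene" or "top"; returns a dict with "frame" (420x560x3 uint8, red, green, blue), "z_map" (420x560 float32, m along the optical axis (not along the pixel's ray), 0 where there is no reading), "K" (3x3 intrinsics, pixels), "rvec" (rotation vector, rad) and "tvec" (3), from world to camera coordinates, as OpenCV has them. Camera axes: x right, y down, z forward; pixel columns grow to the right and rows downward; lengths in m; the calibration is good to about 2 mm. A picture is of the moment at which its call begins.
- env.sign_off(): hands the job in; it is judged then, once.
The state is a dict: "time_s": time; "qpos": joint angles; "joint_velocities": joint speeds; "effort": joint torques, N m; "tool_pos": TCP position; "tool_rot": TCP orientation; "force": force on the tool from outside, world axes, zero at the start; "wrist_torque": the same for the moment, N m; "grip_width": finger opening in m; "grasp_force": force on a finger pad.
Only numpy, scipy, OpenCV 4.12 (cv2) and the standard library are available. Lean on these libraries where they do the work, as an engineer would, in place of code of your own. Each camera call takes 0.05 s, during which the arm holds its last target. There are 200 camera calls.

## Task

Unclamp the pigment mill jar: roll a fingertip round the knurled rim of its flat handwheel, anticlockwise seen from above, to back the screw off two full turns from tight. Then push the red clamp bar round to your left until it stands open at its stop, clear of the lid. Nothing is to be picked up: the lid stays seated in the jar, and everything else on the bench stays where it is.

Things in the scene. Friction and masses are not known exactly. Their poses are not given: they have to be found in the camera images.
- wheel (a joint): turning angle of the handwheel in rad: 0 = tight (its start), growing as it unscrews, anticlockwise seen from above; 6.283 is one turn. Friction about 0.07 N m (1.5 N along the rim); stays where left. It rises 4 mm a turn; end stop at 3 turns. A red line on its upper face points along the bar towards the black knob when tight and after each full turn
- bar (a joint): swing angle of the red clamp bar about its upright pivot in rad: 0 = closed over the lid (its start), growing as the knob end swings clockwise seen from above, to the robot's left; 1.57 = open at its stop. Stiff (1.2 N m, about 6 N at the knob), stays where left. The screw's foot sits 6 mm deep in the lid's cup: it cannot swing until the wheel is about 1.5 turns loose
- wheel_mid (a point): on the upright axis of the flat aluminium handwheel, half-way up its rim: 203 mm above the bench when tight, 211 mm after two turns. 100 mm across over 44 upright knurl ridges about 2 mm proud; rim 22 mm high, its underside 12 mm above the bar when tight, too wide to pinch. On the bar's centre line, 85 mm from the pivot; swings with the bar
- pivot (a point): on the upright pivot axis of the clamp bar, at the bar's top face, 180 mm above the bench. The bar is 26 mm wide and 20 mm high. A 24 mm bolt head stands 8 mm above the bar there, another like it on the latch stud 170 mm along the closed bar
- knob_mid (a point): middle of the upright knob post at the bar's free end, 200 mm above the bench and 200 mm from the pivot axis: a steel post 16 mm thick on the bar (bar's top 20 mm below this point), carrying a black knob 28 mm across from 2 to 23 mm above this point. The line from the pivot to here is the bar's direction
- lid_mid (a point): centre of the loose white lid, 116 mm across and 16 mm thick, sunk 8 mm into the mouth of the white mill jar (152 mm across, bolted to the bench in a green flange); the top of the lid is 138 mm above the bench, its steel cup reaches 148 mm
- bowl_big_mid (a point): terracotta mixing bowl, 210 mm across and 85 mm high, with a wooden spatula handle sticking out over its rim; this point is on its axis 40 mm up
- bowl_small_mid (a point): white mixing bowl, 160 mm across and 65 mm high, with a wooden handle sticking out over its rim; this point is on its axis 30 mm up
- flip_bottle_mid (a point): green glass bottle, 82 mm across and 276 mm tall; this point is on its axis 130 mm up
- pigment_ochre_mid (a point): yellow pigment jar with black cap, 64 mm across and 85 mm tall; point at its centre
- pigment_blue_mid (a point): blue pigment jar with black cap, 64 mm across and 85 mm tall; point at its centre
- spatula_mid (a point): spatula lying on the bench, point near its middle
- brush_mid (a point): brush lying on the bench, point near its middle
- mug_mid (a point): blue mug, 80 mm across and 90 mm tall; point at its centre
Not all that is in view belongs to the job. There is more than one size of the part that bears lid_mid; the job needs the middle-sized.

How it is judged:
By the outcome, as a careful person would: the job done as asked, in the order asked, and still so for the second after the job is handed in, with the robot touching nothing.
It also fails if it takes over 72 s, if anything falls off the work surface, if the arm or the gripper's body presses on something with over 40 N, if the wrist force passes 120 N, or if a joint passes its speed limit or range.

## Working session

There is one attempt and no reset: what is moved stays moved. The work goes in short steps, Python scripts to look and compute and a shell command to move; the robot and the scene stay as the last step left them, time stands still between calls to the robot, and variables do not carry over. Pictures are saved under pics/ and viewed, at most 10 in all, crops included, and the job is handed in when it is done.

```bash
ls; mkdir -p pics; python3 - <<'E'
from cell import env
import cv2,numpy as np
for n in("scene","top"):
    c=env.read_camera(n); cv2.imwrite(f"pics/{n}0.png",c["frame"][:,:,::-1]); np.savez(f"{n}0.npz",**c)
    R=cv2.Rodrigues(np.array(c["rvec"]))[0]; print(n,(-R.T@np.array(c["tvec"]).ravel()).round(3),np.array(c["K"]).round(1).tolist())
o=env.get_obs();print(o,env.grip_point_offset)
E
```

```text
pics
scene [ 1.088 -0.189  1.076] [[387.1, 0.0, 279.5], [0.0, 387.1, 209.9], [0.0, 0.0, 1.0]]
top [0.288 0.014 1.241] [[448.8, 0.0, 282.2], [0.0, 448.8, 215.3], [0.0, 0.0, 1.0]]
{'time_s': 0.1, 'qpos': array([72.31215613, 18.4344769 , -4.01548035, 83.16699011,  1.29533092,
       78.54009365, -3.25988988]), 'joint_velocities': array([-0.09801337, -0.1331047 ,  0.04446676, -0.10939258,  0.02634494,
       -0.07652065,  0.03123167]), 'effort': array([-1.66609411e-04, -4.92572379e+01, -4.05823784e-01, -3.13396668e+01,
       -6.41825167e-02,  3.95200239e-02,  7.69706185e-05]), 'tool_pos': array([ 0.20599977, -0.61598445,  0.22158275]), 'tool_rot': array([-1.79903687e+02,  5.71425892e-03,  1.84975504e+01]), 'force': array([-0.16268608,  0.551066  , -0.42551295]), 'wrist_torque': array([ 0.00712505, -0.00887221,  0.04705276]), 'grasp_force': 0.0, 'grip_width': 0.08723236161729182} 0.0187
```

View pics/scene0.png

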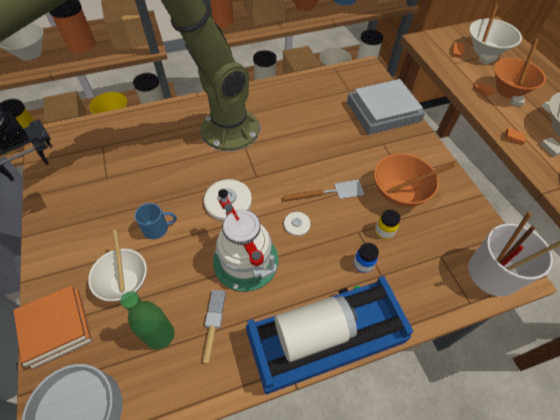

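View pics/top0.png

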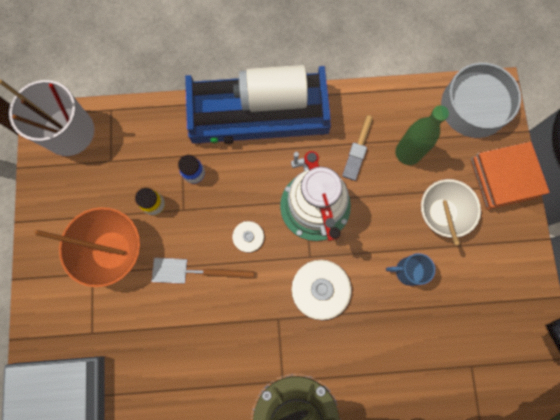

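The top view shows the wheel at about (322,186), the pivot bolt at (312,158) and the knob at (333,234). The bar runs from the far end towards the robot. The bottle at (420,140) and the white bowl at (450,208) are to the robot's right.

```bash
cat > h.py <<'E'
import numpy as np,cv2
def cam(c):
    R=cv2.Rodrigues(np.array(c["rvec"]))[0]; t=np.array(c["tvec"]).ravel(); return np.array(c["K"]),R,-R.T@t
def ray(c,uv,z):
    K,R,C=cam(c); d=R.T@np.linalg.inv(K)@[uv[0],uv[1],1]; return C+d*(z-C[2])/d[2]
def cloud(c):
    K,R,C=cam(c); Z=c["z_map"]; v,u=np.mgrid[:Z.shape[0],:Z.shape[1]]
    p=np.stack([(u-K[0,2])/K[0,0]*Z,(v-K[1,2])/K[1,1]*Z,Z],-1)@R+C; p[Z==0]=np.nan; return p
E
python3 - <<'E'
from h import *
c=dict(np.load("top0.npz")); P=cloud(c); f=c["frame"]
for n,uv,z in(("wheel",(322,186),.214),("pivot",(312,158),.188),("knob",(333,234),.223)): print(n,ray(c,uv,z).round(3),P[uv[1],uv[0]].round(3))
# wheel top face by height
z=P[...,2]; s=np.zeros(z.shape,bool); s[140:250,270:370]=1
m=(s&(z>.206)&(z<.219)).astype(np.uint8)
m=cv2.morphologyEx(m,cv2.MORPH_OPEN,np.ones((7,7)))
k=max(cv2.findContours(m,0,2)[0],key=cv2.contourArea); cc,r=cv2.minEnclosingCircle(k); print(cc,r,ray(c,cc,.214).round(4),cv2.fitEllipse(k))
hs=cv2.cvtColor(f,cv2.COLOR_RGB2HSV); 
red=s&((hs[...,0]<6)|(hs[...,0]>174))&(hs[...,1]>150)
v,u=np.nonzero(red); 
for a,b in((140,175),(175,200),(200,245)):
    q=(v>=a)&(v<b); print(a,q.sum(),np.nanmedian(P[v[q],u[q]],0).round(3))
dk=s&(f.max(-1)<60)&(z>.19); v,u=np.nonzero(dk);q=v>220;print("knob",u[q].mean(),v[q].mean(),np.nanmedian(P[v[q],u[q]],0))
b=f[135:255,265:375]; cv2.imwrite("pics/z.png",cv2.resize(b[:,:,::-1],None,fx=5,fy=5,interpolation=2))
# heights map of obstacles near
for n,uv in(("bottle top",(440,113)),("mill roll",(278,88)),("blue jar",(190,168)),("bigbowl",(100,248)),("whitebowl",(450,210)),("handle",(447,205))): print(n,P[uv[1],uv[0]].round(3))
E
```

```text
wheel [ 0.561 -0.103  0.214] [ 0.561 -0.103  0.215]
pivot [ 0.641 -0.088  0.188] [ 0.641 -0.088  0.188]
knob [ 0.443 -0.117  0.223] [ 0.444 -0.117  0.221]
(321.0, 187.0) 20.61562728881836 [ 0.559  -0.1004  0.214 ] ((320.0348815917969, 186.59095764160156), (35.546173095703125, 40.2804069519043), 101.97575378417969)
140 115 [ 0.634 -0.085  0.18 ]
175 9 [ 0.535 -0.106  0.211]
200 137 [ 0.494 -0.11   0.18 ]
knob 334.90909090909093 231.9090909090909 [ 0.44780434 -0.12160761  0.22174338]
bottle top [ 0.699 -0.385  0.273]
mill roll [ 0.83  -0.018  0.195]
blue jar [0.672 0.231 0.086]
bigbowl [0.478 0.481 0.06 ]
whitebowl [ 0.519 -0.479  0.009]
handle [ 0.53  -0.464  0.029]
```

View pics/z.png

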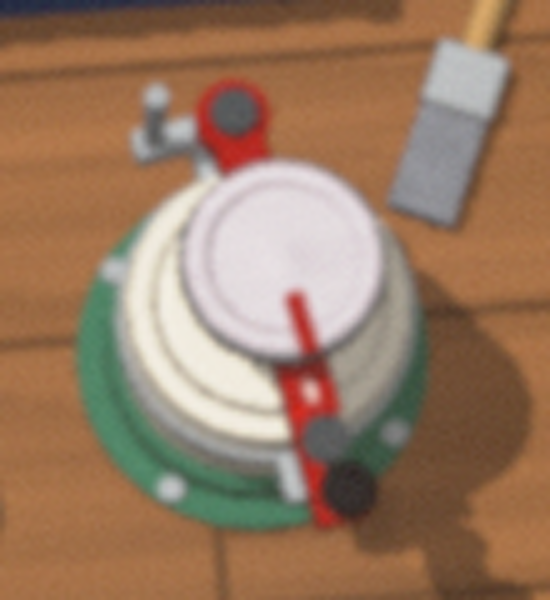

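Wheel is at about (0.559,-0.102) and the bar azimuth is 9.5°. I'll yaw the tool to 99.5°, so tool y runs along the bar towards the pivot and tool x points left, and shut the fingers.

```bash
python3 -m creep '{"translation":[[0,0,-0.12],[0,0,-0.12],[0,0,-0.12],[0,0,-0.12],[0,0,-0.12]],"turn":[[0,0,-0.056],[0,0,-0.056],[0,0,-0.056],[0,0,-0.056],[0,0,-0.056]],"grip":[0,0,0,0,0]}' 20
python3 -m creep '{"translation":[[0,0,-0.12],[0,0,-0.12],[0,0,-0.12],[0,0,0]],"turn":[[0,0,-0.056],[0,0,-0.056],[0,0,-0.058],[0,0,0]],"grip":[0,0,0,0]}'
python3 -m creep '{"translation":[[0.45,0.52,0],[0.45,0.52,0],[0.45,0.52,0],[0.45,0.52,0],[0.45,0.52,0]],"turn":[[0,0,0],[0,0,0],[0,0,0],[0,0,0],[0,0,0]],"grip":[0,0,0,0,0]}'
```

```text
time_s: 0.72
tool_pos: [0.2061, -0.6162, 0.2702]
tool_rot: [-180.0, -0.0, 69.2]
force: [0.2, 0.0, 0.5]
grip_width: 0.045
grasp_force: 0.0
time_s: 1.23
tool_pos: [0.2062, -0.6167, 0.2997]
tool_rot: [180.0, 0.0, 99.4]
force: [-0.1, -0.7, 0.1]
grip_width: 0.0055
grasp_force: 0.0
time_s: 1.85
tool_pos: [0.3823, -0.4029, 0.2986]
tool_rot: [-180.0, -0.0, 99.3]
force: [-0.0, 0.1, 0.1]
grip_width: 0.0003
grasp_force: 0.0
```

```bash
python3 -m creep '{"translation":[[0.457,0.522,0],[0.457,0.522,0],[0.457,0.522,0],[0.457,0.522,0],[0.457,0.522,0]],"turn":[[0,0,0],[0,0,0],[0,0,0],[0,0,0],[0,0,0]],"grip":[0,0,0,0,0]}'
python3 -m creep '{"translation":[[0,0,0.4],[0,0,0.4],[0,0,0.48],[0,0,0]],"turn":[[0,0,0],[0,0,0],[0,0,0],[0,0,0]],"grip":[0,0,0,0]}'
python3 - <<'E'
from cell import env
import cv2
for n,(a,b,c,d) in(("scene",(150,300,180,330)),("top",(130,260,260,400))):
    f=env.read_camera(n)["frame"]; cv2.imwrite(f"pics/{n}1.png",cv2.resize(f[a:b,c:d,::-1],None,fx=4,fy=4,interpolation=2))
E
```

```text
time_s: 2.48
tool_pos: [0.558, -0.1885, 0.2987]
tool_rot: [-180.0, 0.0, 99.2]
force: [0.3, -0.4, -0.4]
grip_width: 0.0003
grasp_force: 0.0
time_s: 2.98
tool_pos: [0.5548, -0.1893, 0.1933]
tool_rot: [-179.6, -0.2, 99.3]
force: [0.4, -0.6, -0.6]
grip_width: 0.0005
grasp_force: 0.0
```

View pics/scene1.png

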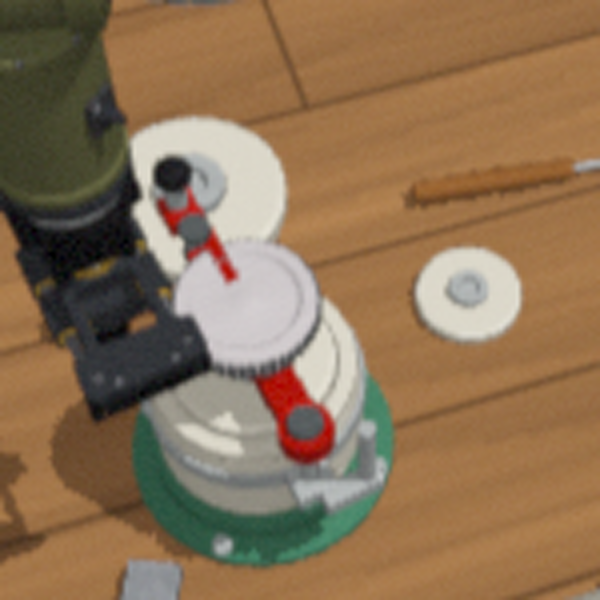

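The scene view shows the gripper to the wheel's right with the rim free, and the red line pointing at the knob. I'll feel in towards the rim.

```bash
python3 -m creep '{"translation":[[0.2,0,-0.04],[0,0,0]],"turn":[[0,0,0],[0,0,0]],"grip":[0,0]}'
python3 -m creep '{"translation":[[0.05,0,0],[0,0,0]],"turn":[[0,0,0],[0,0,0]],"grip":[0,0]}'
python3 -m creep '{"translation":[[0.04,0,0],[0,0,0]],"turn":[[0,0,0],[0,0,0]],"grip":[0,0]}'
```

```text
time_s: 3.32
tool_pos: [0.5559, -0.1717, 0.2023]
tool_rot: [179.8, 0.1, 99.7]
force: [-0.4, 0.4, 0.0]
grip_width: 0.0005
grasp_force: 0.0
time_s: 3.58
tool_pos: [0.5542, -0.1699, 0.2005]
tool_rot: [180.0, 0.0, 99.5]
force: [-0.5, -0.1, 0.1]
grip_width: 0.0004
grasp_force: 0.0
time_s: 3.82
tool_pos: [0.5535, -0.1667, 0.2]
tool_rot: [-180.0, -0.0, 99.5]
force: [-0.5, 0.2, 0.2]
grip_width: 0.0005
grasp_force: 0.0
```

```bash
python3 -m creep '{"translation":[[0.04,0,0],[0,0,0]],"turn":[[0,0,0],[0,0,0]],"grip":[0,0]}'
python3 -m creep '{"translation":[[0.03,0,0],[0,0,0]],"turn":[[0,0,0],[0,0,0]],"grip":[0,0]}'
```

```text
time_s: 4.08
tool_pos: [0.553, -0.1636, 0.2001]
tool_rot: [-180.0, 0.0, 99.5]
force: [0.4, -0.1, 1.1]
grip_width: 0.0005
grasp_force: 0.0
time_s: 4.32
tool_pos: [0.5527, -0.1628, 0.2002]
tool_rot: [180.0, 0.1, 99.4]
force: [0.3, -3.4, -1.4]
grip_width: 0.0002
grasp_force: 1.6
```

Contact where predicted, at about 3.4 N. Now I'll roll the flat along the rim and then go round the corner to the far side.

```bash
python3 -m creep '{"translation":[[0.015,0.2,0],[0,0.2,0],[0,0,0]],"turn":[[0,0,0],[0,0,0],[0,0,0]],"grip":[0,0,0]}'
cat > look.py <<'E'
# red line direction relative to bar (deg unscrewed), wheel centre, from top+scene by colour on the wheel's top face height
from cell import env; from h import *; import sys
w=np.array([.559,-.102]); zt=float(sys.argv[1]) if len(sys.argv)>1 else .214
b0=np.arctan2(-.166,-.986)
for n in("top","scene"):
    c=env.read_camera(n); P=cloud(c); f=c["frame"]; hs=cv2.cvtColor(f,cv2.COLOR_RGB2HSV)
    red=((hs[...,0]<8)|(hs[...,0]>172))&(hs[...,1]>90)&(abs(P[...,2]-zt)<.008)&(np.hypot(P[...,0]-w[0],P[...,1]-w[1])<.056)
    v,u=np.nonzero(red)
    if len(v): p=np.array([ray(c,(a,b),zt) for a,b in zip(u,v)]).mean(0)[:2]; d=p-w; print(n,len(v),d.round(3),"deg",np.rad2deg(np.arctan2(d[1],d[0])-b0).round(1)%360)
    else: print(n,"no red")
    a=(150,300,180,330) if n=="scene" else (130,260,260,400); cv2.imwrite(f"pics/{n}_t{env.get_obs()['time_s']:.1f}.png",cv2.resize(f[a[0]:a[1],a[2]:a[3],::-1],None,fx=4,fy=4,interpolation=2))
E
python3 look.py
```

```text
time_s: 4.7
tool_pos: [0.586, -0.1575, 0.2007]
tool_rot: [179.8, 0.2, 99.4]
force: [3.8, -6.6, 0.5]
grip_width: 0.0005
grasp_force: 3.1
top 41 [-0.02  -0.025] deg 42.0
scene 1 [-0.045 -0.011] deg 3.6
```

Wheel turned 42°, as rolling predicts. Next, the arc.

```bash
python3 -m creep '{"translation":[[0.046,0.21,0],[0.131,0.19,0],[0.197,0.13,0],[0.232,0.046,0],[0,0,0]],"turn":[[0,0,0],[0,0,0],[0,0,0],[0,0,0],[0,0,0]],"grip":[0,0,0,0,0]}'
python3 look.py
```

```text
time_s: 5.42
tool_pos: [0.6211, -0.0947, 0.2]
tool_rot: [-180.0, -0.1, 99.8]
force: [0.1, 0.8, 0.5]
grip_width: 0.0004
grasp_force: 0.3
top no red
scene 17 [ 0.022 -0.036] deg 112.5
```

```bash
python3 -c "
from h import *
P=cloud(dict(np.load('top0.npz')))
for u,v in((296,154),(297,155),(296,163),(294,165)):print(P[v,u].round(3))"
python3 -m creep '{"translation":[[0.0,-0.04,0],[0.08,-0.01,0],[0.08,0,0],[0,0,0]],"turn":[[0,0,0],[0,0,0],[0,0,0],[0,0,0]],"grip":[0,0,0,0]}'
python3 look.py
```

```text
[ 0.658 -0.05   0.178]
[ 0.655 -0.053  0.178]
[ 0.651 -0.051  0.126]
[ 0.651 -0.047  0.111]
time_s: 6.02
tool_pos: [0.619, -0.0874, 0.201]
tool_rot: [179.5, 0.0, 99.5]
force: [11.0, 2.1, -4.0]
grip_width: 0.0004
grasp_force: 5.5
top no red
scene 26 [ 0.024 -0.027] deg 122.8
```

```bash
python3 -m creep '{"translation":[[0.22,-0.04,0],[0.197,-0.131,0],[0.131,-0.197,0],[0.046,-0.213,0],[0,-0.3,0]],"turn":[[0,0,0],[0,0,0],[0,0,0],[0,0,0],[0,0,0]],"grip":[0,0,0,0,0]}'
python3 look.py
```

```text
time_s: 6.75
tool_pos: [0.5384, -0.0456, 0.2013]
tool_rot: [179.8, -0.4, 99.8]
force: [-0.0, 8.4, 5.1]
grip_width: 0.0008
grasp_force: 4.5
top no red
scene 31 [0.004 0.028] deg 252.8
```

```bash
python3 -m creep '{"translation":[[-0.046,-0.232,0],[-0.131,-0.197,0],[-0.197,-0.131,0],[-0.22,-0.04,0],[-0.24,0.01,0]],"turn":[[0,0,0],[0,0,0],[0,0,0],[0,0,0],[0,0,0]],"grip":[0,0,0,0,0]}'
python3 look.py .217
```

```text
time_s: 7.48
tool_pos: [0.5025, -0.1278, 0.2003]
tool_rot: [-180.0, 0.0, 99.4]
force: [-0.5, 0.5, 0.0]
grip_width: 0.0006
grasp_force: 0.0
top 40 [-0.015  0.03 ] deg 287.4
scene 24 [-0.014  0.03 ] deg 285.8
```

```bash
python3 -m creep '{"translation":[[0,0.035,0],[-0.2,0.065,0],[-0.171,0.136,0],[-0.111,0.189,0],[-0.03,0.205,0]],"turn":[[0,0,0],[0,0,0],[0,0,0],[0,0,0],[0,0,0]],"grip":[0,0,0,0,0]}'
python3 look.py .217
python3 -m creep '{"translation":[[0,0.15,0],[0,0.15,0]],"turn":[[0,0,0],[0,0,0]],"grip":[0,0]}'
python3 look.py .218
```

```text
time_s: 8.2
tool_pos: [0.5601, -0.1624, 0.2001]
tool_rot: [-180.0, 0.2, 99.3]
force: [-1.6, -5.6, 1.7]
grip_width: 0.0006
grasp_force: 2.1
top 45 [-0.031 -0.01 ] deg 8.5
scene 18 [-0.027 -0.01 ] deg 9.9
time_s: 8.55
tool_pos: [0.5832, -0.1577, 0.2002]
tool_rot: [-180.0, 0.2, 99.3]
force: [-0.4, -4.3, 1.2]
grip_width: 0.0004
grasp_force: 2.6
top 44 [-0.022 -0.025] deg 39.2
scene 1 [-0.046 -0.01 ] deg 2.9
```

```bash
python3 -m creep '{"translation":[[0.046,0.2,0],[0.131,0.18,0],[0.197,0.12,0],[0.23,0.03,0],[0.22,0,0]],"turn":[[0,0,0],[0,0,0],[0,0,0],[0,0,0],[0,0,0]],"grip":[0,0,0,0,0]}'
python3 look.py .219
```

```text
time_s: 9.28
tool_pos: [0.6178, -0.0788, 0.2014]
tool_rot: [179.5, -0.1, 99.6]
force: [8.1, -0.3, -0.9]
grip_width: 0.0006
grasp_force: 3.6
top no red
scene 33 [ 0.035 -0.011] deg 153.0
```

```bash
python3 -m creep '{"translation":[[0.2,-0.04,0],[0.187,-0.131,0],[0.131,-0.197,0],[0.046,-0.213,0],[0,-0.3,0]],"turn":[[0,0,0],[0,0,0],[0,0,0],[0,0,0],[0,0,0]],"grip":[0,0,0,0,0]}'
python3 look.py .221
```

```text
time_s: 10.0
tool_pos: [0.5374, -0.0444, 0.2006]
tool_rot: [179.8, -0.2, 99.8]
force: [0.8, 1.3, 1.2]
grip_width: 0.0007
grasp_force: 0.5
top no red
scene 26 [-0.002  0.029] deg 263.6
```

```bash
python3 -m creep '{"translation":[[-0.065,-0.21,0],[-0.14,-0.185,0],[-0.205,-0.115,0],[-0.225,-0.03,0]],"turn":[[0,0,0],[0,0,0],[0,0,0],[0,0,0]],"grip":[0,0,0,0]}'
python3 look.py .222
```

```text
time_s: 10.6
tool_pos: [0.5025, -0.1059, 0.2]
tool_rot: [-180.0, -0.0, 99.6]
force: [0.5, -0.4, -0.2]
grip_width: 0.0005
grasp_force: 0.0
top no red
scene no red
```

```bash
python3 -m creep '{"translation":[[0,-0.1,0],[0,0,-0.7],[-0.7,0,-0.2],[-0.7,0,0],[0,0,0]],"turn":[[0,0,0],[0,0,0],[0,0,0],[0,0,0],[0,0,0]],"grip":[0,0,0,0,0]}'
python3 look.py .222; ls pics
```

```text
time_s: 11.32
tool_pos: [0.5122, -0.2231, 0.2714]
tool_rot: [-179.9, 0.0, 99.1]
force: [-0.5, 0.7, -0.0]
grip_width: 0.0001
grasp_force: 0.0
top 43 [-0.03   0.013] deg 327.0
scene 37 [-0.028  0.011] deg 329.0
scene0.png
scene1.png
scene_t10.1.png
scene_t10.7.png
scene_t11.4.png
scene_t4.8.png
scene_t5.5.png
scene_t6.1.png
scene_t6.8.png
scene_t7.6.png
scene_t8.3.png
scene_t8.7.png
scene_t9.4.png
top0.png
top1.png
top_t10.1.png
top_t10.7.png
top_t11.4.png
top_t4.8.png
top_t5.5.png
top_t6.1.png
top_t6.8.png
top_t7.5.png
top_t8.2.png
top_t8.6.png
top_t9.3.png
z.png
```

View pics/top_t11.4.png

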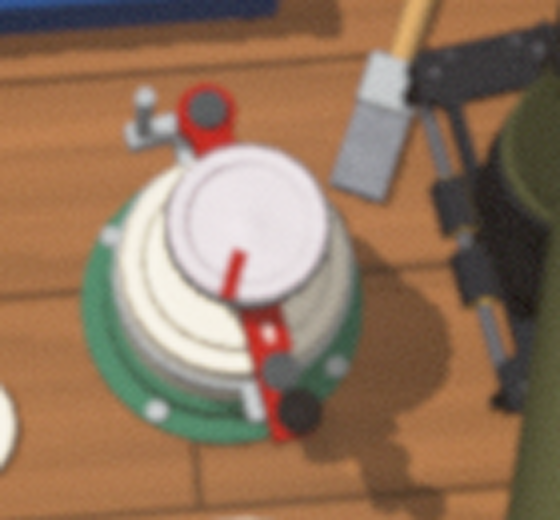

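```bash
ls -t pics | head -3; python3 - <<'E'
from cell import env; from h import *
c=env.read_camera("top"); P=cloud(c); z=P[...,2]; s=np.zeros(z.shape,bool); s[150:225,285:350]=1
m=(s&(z>.214)&(z<.227)&(c["frame"].min(-1)>110)).astype(np.uint8); m=cv2.morphologyEx(m,cv2.MORPH_CLOSE,np.ones((5,5)));m=cv2.morphologyEx(m,cv2.MORPH_OPEN,np.ones((5,5)))
k=max(cv2.findContours(m,0,2)[0],key=cv2.contourArea); e=cv2.fitEllipse(k); print(e, ray(c,e[0],.222).round(4))
dk=(c["frame"].max(-1)<60)&(abs(z-.221)<.006)&(P[...,0]<.47)&(P[...,0]>.42)&(abs(P[...,1]+.12)<.03); v,u=np.nonzero(dk); print(len(v),P[v,u].mean(0) if len(v) else "")
E
```

```text
scene_t11.4.png
top_t11.4.png
scene_t10.7.png
((321.63330078125, 185.97325134277344), (39.559818267822266, 41.04390335083008), 106.46592712402344) [ 0.5593 -0.1013  0.222 ]
53 [ 0.44857877 -0.12136135  0.22183322]
```

Line stands at 688°, so 32° (28 mm of rim) remains. I'll do that with a straight stroke on the right side, where contact is well known.

```bash
python3 -m creep '{"translation":[[0.25,0.65,0],[0.25,0,0.4],[0,0,0.46],[0,0,0]],"turn":[[0,0,0],[0,0,0],[0,0,0],[0,0,0]],"grip":[0,0,0,0]}'
```

```text
time_s: 11.98
tool_pos: [0.5558, -0.1676, 0.2009]
tool_rot: [-179.7, -0.2, 99.7]
force: [-0.0, -0.5, 0.7]
grip_width: 0.0005
grasp_force: 0.0
```

```bash
python3 -m creep '{"translation":[[0.085,0,0],[0,0,0],[0,0.18,0],[0,0.17,0],[0,0,0]],"turn":[[0,0,0],[0,0,0],[0,0,0],[0,0,0],[0,0,0]],"grip":[0,0,0,0,0]}'
python3 look.py .222
```

```text
time_s: 12.6
tool_pos: [0.5862, -0.1585, 0.2036]
tool_rot: [179.9, -0.0, 99.6]
force: [1.9, -1.9, 0.5]
grip_width: 0.0004
grasp_force: 0.7
top 40 [-0.03   0.013] deg 326.5
scene 35 [-0.027  0.011] deg 328.5
```

```bash
python3 -m creep '{"translation":[[-0.12,0,0],[0,-0.36,0],[0.15,0,0],[0,0,0]],"turn":[[0,0,0],[0,0,0],[0,0,0],[0,0,0]],"grip":[0,0,0,0]}'
python3 -m creep '{"translation":[[0.01,0.12,0],[0,0.12,0],[0,0.12,0],[0,0,0]],"turn":[[0,0,0],[0,0,0],[0,0,0],[0,0,0]],"grip":[0,0,0,0]}'
python3 look.py .222
```

```text
time_s: 13.2
tool_pos: [0.5547, -0.1614, 0.2033]
tool_rot: [-179.9, 0.1, 99.5]
force: [-2.1, -1.1, -1.1]
grip_width: 0.0006
grasp_force: 5.0
time_s: 13.7
tool_pos: [0.5863, -0.1566, 0.2037]
tool_rot: [179.8, 0.1, 99.5]
force: [2.9, -5.8, -0.6]
grip_width: 0.0007
grasp_force: 3.6
top 45 [-0.03 -0.01] deg 8.5
scene 24 [-0.028 -0.009] deg 7.2
```

Turned 8° over, so I'll roll it back 7 mm while still in contact.

```bash
python3 -m creep '{"translation":[[0,-0.09,0],[0,0,0]],"turn":[[0,0,0],[0,0,0]],"grip":[0,0]}'
python3 look.py .222
python3 -m creep '{"translation":[[-0.2,0,0],[0,0,0]],"turn":[[0,0,0],[0,0,0]],"grip":[0,0]}'; python3 look.py .222
```

```text
time_s: 14.05
tool_pos: [0.578, -0.1585, 0.2036]
tool_rot: [179.9, 0.1, 99.4]
force: [1.6, -5.4, -0.3]
grip_width: 0.0005
grasp_force: 4.4
top 43 [-0.032 -0.005] deg 358.7
scene 36 [-0.03  -0.005] deg 0.4
time_s: 14.4
tool_pos: [0.5797, -0.1734, 0.2029]
tool_rot: [180.0, -0.1, 99.4]
force: [-1.0, 0.1, 0.6]
grip_width: 0.0007
grasp_force: 0.0
top 44 [-0.032 -0.005] deg 358.7
scene 34 [-0.031 -0.005] deg 359.9
```

Wheel at 720°. Next I'll go to the right of the knob.

```bash
python3 -m creep '{"translation":[[0,-0.75,0],[0,-0.76,0],[0.25,0,0.08],[0.22,0,0],[0,0,0]],"turn":[[0,0,0],[0,0,0],[0,0,0],[0,0,0],[0,0,0]],"grip":[0,0,0,0,0]}'
```

```text
time_s: 15.12
tool_pos: [0.4552, -0.1528, 0.1974]
tool_rot: [179.9, 0.0, 99.8]
force: [0.4, -0.5, -0.1]
grip_width: 0.0002
grasp_force: 0.0
```

```bash
python3 -m creep '{"translation":[[0.11,0,0],[0.395,-0.01,0],[0.395,-0.015,0],[0,0,0]],"turn":[[0,0,0],[0,0,0.05],[0,0,0.05],[0,0,0]],"grip":[0,0,0,0]}'
python3 - <<'E'
from cell import env; from h import *
c=env.read_camera("top");cv2.imwrite("pics/b1.png",c["frame"][60:360,160:460,::-1].repeat(2,0).repeat(2,1))
E
```

```text
time_s: 15.62
tool_pos: [0.4452, -0.0827, 0.1971]
tool_rot: [180.0, 0.0, 81.8]
force: [-0.0, 0.0, -0.3]
grip_width: 0.0004
grasp_force: 0.0
```

View pics/b1.png

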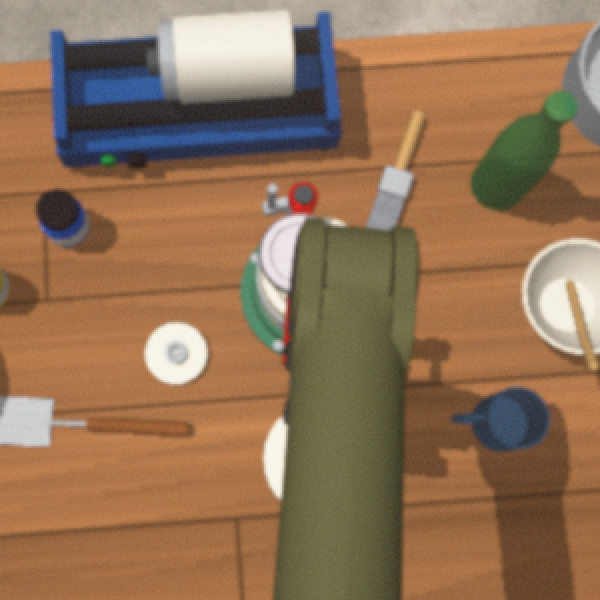

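The bar has begun to swing: the wheel's centre is now at about (290,255) in the crop, left of before. I'll continue.

```bash
python3 -m creep '{"translation":[[0.395,-0.015,0],[0.395,-0.015,0],[0.395,-0.015,0],[0.395,-0.015,0],[0,0,0]],"turn":[[0,0,0.05],[0,0,0.05],[0,0,0.05],[0,0,0.05],[0,0,0]],"grip":[0,0,0,0,0]}'
python3 -m creep '{"translation":[[0.395,-0.015,0],[0.395,-0.015,0],[0.2,-0.005,0],[0.1,-0.003,0],[0,0,0]],"turn":[[0,0,0.05],[0,0,0.05],[0,0,0.025],[0,0,0.0125],[0,0,0]],"grip":[0,0,0,0,0]}'
python3 - <<'E'
from cell import env; from h import *
c=env.read_camera("top");cv2.imwrite("pics/b2.png",c["frame"][60:360,160:460,::-1].repeat(2,0).repeat(2,1))
E
```

```text
time_s: 16.3
tool_pos: [0.4879, 0.0339, 0.1966]
tool_rot: [-179.9, -0.1, 45.8]
force: [0.2, -0.3, 0.7]
grip_width: 0.0004
grasp_force: 0.0
time_s: 16.92
tool_pos: [0.5532, 0.087, 0.1958]
tool_rot: [-179.8, 0.2, 21.0]
force: [-4.0, 0.9, -0.2]
grip_width: 0.0005
grasp_force: 1.7
```

View pics/b2.png

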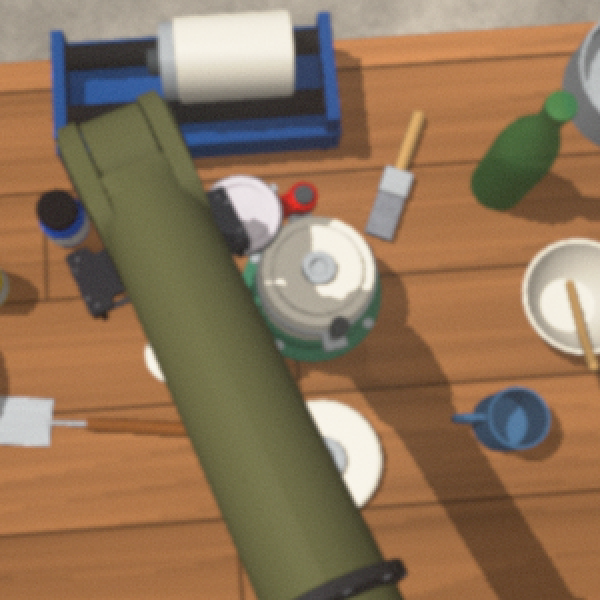

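```bash
python3 -m creep '{"translation":[[0.21,-0.007,0],[0.17,-0.005,0],[0,0,0]],"turn":[[0,0,0.0278],[0,0,0.022],[0,0,0]],"grip":[0,0,0]}'
python3 -m creep '{"translation":[[0.09,0,0],[0,0,0]],"turn":[[0,0,0.011],[0,0,0]],"grip":[0,0]}'
python3 -m creep '{"translation":[[0.05,0,0],[0,0,0]],"turn":[[0,0,0],[0,0,0]],"grip":[0,0]}'
```

```text
time_s: 17.35
tool_pos: [0.5827, 0.0973, 0.1961]
tool_rot: [-179.9, 0.1, 12.0]
force: [-2.7, 0.8, 0.0]
grip_width: 0.0002
grasp_force: 1.1
time_s: 17.6
tool_pos: [0.5887, 0.0989, 0.1962]
tool_rot: [-179.9, 0.2, 10.0]
force: [-5.1, 2.4, -1.1]
grip_width: 0.0009
grasp_force: 2.1
time_s: 17.85
tool_pos: [0.589, 0.0989, 0.196]
tool_rot: [180.0, 0.6, 10.0]
force: [-15.0, -0.2, 5.8]
grip_width: 0.0002
grasp_force: 7.5
```

It's at the stop: 15 N and no motion. Back off, lift and check.

```bash
python3 -m creep '{"translation":[[-0.4,0,0],[-0.4,0,0],[0,0,-0.7],[-0.6,0,-0.3],[0,0,0]],"turn":[[0,0,0],[0,0,0],[0,0,0],[0,0,0],[0,0,0]],"grip":[0,0,0,0,0]}'
python3 -m creep '{"translation":[[0,0.7,0],[0,0.7,0],[0,0.7,0],[0,0.7,0],[0,0,0]],"turn":[[0,0,0],[0,0,0],[0,0,0],[0,0,0],[0,0,0]],"grip":[0,0,0,0,0]}'
python3 - <<'E'
from cell import env; from h import *
c=env.read_camera("top");cv2.imwrite("pics/b3.png",c["frame"][60:360,160:460,::-1].repeat(2,0).repeat(2,1)); P=cloud(c);z=P[...,2];f=c["frame"]
dk=(f.max(-1)<60)&(abs(z-.221)<.006)&(abs(P[...,0]-.61)<.04)&(abs(P[...,1]-.105)<.04); v,u=np.nonzero(dk); k=P[v,u].mean(0); print(len(v),k)
d=k[:2]-[.643,-.088]; print("bar deg",189.5-np.rad2deg(np.arctan2(d[1],d[0])))
E
```

```text
time_s: 18.48
tool_pos: [0.4839, 0.0792, 0.2802]
tool_rot: [179.6, -0.4, 9.8]
force: [0.5, -0.3, 0.0]
grip_width: 0.0005
grasp_force: 0.0
time_s: 19.1
tool_pos: [0.5213, -0.1478, 0.2749]
tool_rot: [180.0, 0.1, 9.3]
force: [-0.3, 1.2, 0.2]
grip_width: 0.001
grasp_force: 0.0
57 [0.60776221 0.10866256 0.22153024]
bar deg 89.34159799933201
```

View pics/b3.png

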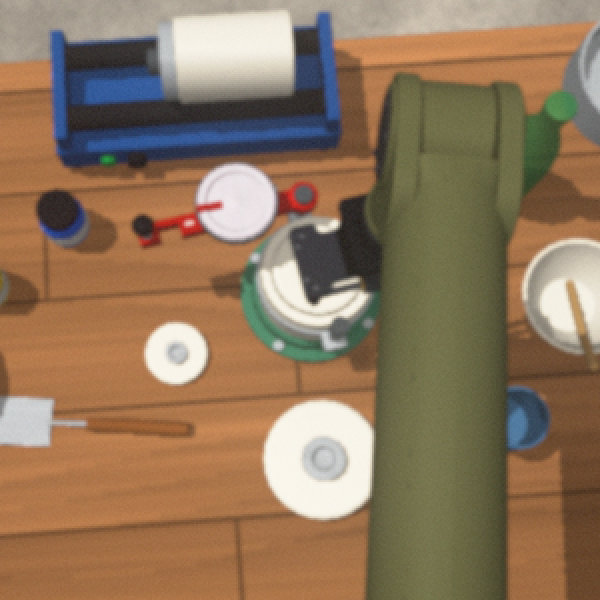

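The bar stands open at 89°. The red line, at (209,207), points along it to the knob at (143,226), and the lid is seated. The arm is clear.

```bash
python3 -c "
from cell import env
print(env.sign_off())"
```

```text
the job is handed in; nothing more can be done
None
```

I backed the handwheel off two full turns (720° within a degree or two by camera), swung the clamp bar to about 89°, firm against its open stop, and handed the job in at about 19 s of the 72 s; the lid is still seated and nothing else on the bench was touched.

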